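Swap the filter in the light path

TASK

Change the filter in the lamp's light path from blue to amber: first push the blue filter over until it lies fully down, and only then push the amber filter's thumb tab over so that the amber filter stands fully upright. Only push, and lightly: do not lift the mounts or shove them from their places on the rail, and leave the clear filter lying and everything else on the table alone.

Things in the scene. Friction and masses are not known exactly. Their poses are not given: they have to be found in the camera images.
- blue_mount: Loose steel foot (blue filter), 70 x 110 x 14 mm, about 1 kg with all it carries, standing free on the 10 mm high rail; slides at some 5 N. Origin: centre of its underside below the hinge; plate from y -50 to +60 mm. x along the hinge pin (60 mm above the origin), y along the rail to the lamp, z up. The order of the three mounts varies.
- blue_filter (a joint): Hinge of the blue filter: 0 = filter lies level, pointing to the mount's +y, thumb tab straight up; 1.571 = filter upright in the light, tab level to -y. Stops at both ends. Free-turning and top-heavy: pushed past the middle (0.8) it drops to the far stop by itself, short of it it drops back. A push of 1 to 2 N does it.
- blue_tab (a point): End of the thumb tab of the blue filter, 55 mm from the hinge, at a right angle to the filter. Tab: steel, 26 mm wide, 4 mm thick, with a 34 x 12 x 12 mm brass weight at its end. Its z points from the hinge to this end.
- blue_glass (a point): Centre of the filter glass (blue), 50 mm from the hinge. Square frame 60 mm wide (x), 8 mm thick, its far edge 88 mm from the hinge. Its y points from the hinge to this point.
- amber_mount: Loose steel foot (amber filter), 70 x 110 x 14 mm, about 1 kg with all it carries, standing free on the 10 mm high rail; slides at some 5 N. Origin: centre of its underside below the hinge; plate from y -50 to +60 mm. x along the hinge pin (60 mm above the origin), y along the rail to the lamp, z up. The order of the three mounts varies.
- amber_filter (a joint): Hinge of the amber filter: 0 = filter lies level, pointing to the mount's +y, thumb tab straight up; 1.571 = filter upright in the light, tab level to -y. Stops at both ends. Free-turning and top-heavy: pushed past the middle (0.8) it drops to the far stop by itself, short of it it drops back. A push of 1 to 2 N does it.
- amber_tab (a point): End of the thumb tab of the amber filter, 55 mm from the hinge, at a right angle to the filter. Tab: steel, 26 mm wide, 4 mm thick, with a 34 x 12 x 12 mm brass weight at its end. Its z points from the hinge to this end.
- amber_glass (a point): Centre of the filter glass (amber), 50 mm from the hinge. Square frame 60 mm wide (x), 8 mm thick, its far edge 88 mm from the hinge. Its y points from the hinge to this point.
- clear_mount: Loose steel foot (clear (white-rimmed) filter), 70 x 110 x 14 mm, about 1 kg with all it carries, standing free on the 10 mm high rail; slides at some 5 N. Origin: centre of its underside below the hinge; plate from y -50 to +60 mm. x along the hinge pin (60 mm above the origin), y along the rail to the lamp, z up. The order of the three mounts varies.
- clear_filter (a joint): Hinge of the clear filter: 0 = filter lies level, pointing to the mount's +y, thumb tab straight up; 1.571 = filter upright in the light, tab level to -y. Stops at both ends. Free-turning and top-heavy: pushed past the middle (0.8) it drops to the far stop by itself, short of it it drops back. A push of 1 to 2 N does it.
- clear_tab (a point): End of the thumb tab of the clear filter, 55 mm from the hinge, at a right angle to the filter. Tab: steel, 26 mm wide, 4 mm thick, with a 34 x 12 x 12 mm brass weight at its end. Its z points from the hinge to this end.
- clear_glass (a point): Centre of the filter glass (clear (white-rimmed)), 50 mm from the hinge. Square frame 60 mm wide (x), 8 mm thick, its far edge 88 mm from the hinge. Its y points from the hinge to this point.
- rail: Fixed flat black rail, 100 mm (x) x 1060 mm (y) x 10 mm, bolted to the table; origin: centre of its underside; y along the rail to the lamp house. Its place and yaw vary.
- lamp_house: Fixed beige lamp house, 150 x 150 x 160 mm, on the +y end of the rail (top 170 mm above the table); origin: centre of its underside.
- detector: Fixed grey detector box, 150 x 160 x 140 mm, on the -y end of the rail (top 150 mm above the table); origin: centre of its underside.
- screwdriver: Loose screwdriver with a yellow handle, 170 mm long, lying in front of the rail; x along it to the tip. To be left alone.
- post: Loose steel post, 13 mm thick, 75 mm high, on a foot 32 mm wide; origin: centre of its underside. To be left alone.
- lens_case: Loose red case 60 x 80 x 28 mm; origin: centre of its underside. To be left alone.
- jar: Loose amber glass jar with a black cap, 48 mm wide, 60 mm high; origin: centre of its underside. To be left alone.
- lens: Loose lens on a stand, foot 56 mm wide, 92 mm high; origin: centre of its underside. To be left alone.
- lens_ring: Loose brass ring 52 mm wide, 12 mm high; origin: centre of its underside. To be left alone.

How it is judged:
On the way, in this order (a step that is already met when the one before it is completed fails the run):
1. the blue filter lies down while the amber one is not yet up (value of joint blue_filter below 0.12 rad and value of joint amber_filter below 0.5 rad), for 0.2 s.
2. the amber filter stands upright (value of joint amber_filter above 1.45 rad and value of joint blue_filter below 0.12 rad), for 0.2 s.
At the end, for the whole second after the job is handed in: The amber filter stands upright (within 0.12 rad of its stop), the blue and clear filters lie down (within 0.12 rad of theirs), all at rest; every mount stands level within 20 mm of where it was, and every bystander within 20 mm (all of step 2 and value of joint clear_filter below 0.12 rad and distance of each of blue_mount, amber_mount, clear_mount, screwdriver, post, lens_case, jar, lens, lens_ring from where it was at the start of the episode below 0.02 m and angle between each of blue_mount, amber_mount, clear_mount's own z axis and vertical below 0.06 rad and linear speed of each of blue_mount, amber_mount, clear_mount below 0.02 m/s and velocity of joint blue_filter between -0.1 and 0.1 rad/s and velocity of joint amber_filter between -0.1 and 0.1 rad/s and velocity of joint clear_filter between -0.1 and 0.1 rad/s); the robot touches nothing.
It fails at once if the blue and amber filters are both raised past the middle at the same time (value of joint each of blue_filter, amber_filter above 0.8 rad).
It fails at once if the clear filter is tipped up by more than 0.4 rad (value of joint clear_filter above 0.4 rad).
It fails at once if a mount is lifted by 8 mm or more, carried or shoved more than 20 mm, or tipped more than 0.2 rad (distance of any of blue_mount, amber_mount, clear_mount from where it was at the start of the episode above 0.02 m or height (world z) of any of blue_mount, amber_mount, clear_mount above 0.018 m or angle between any of blue_mount, amber_mount, clear_mount's own z axis and vertical above 0.2 rad).
It fails at once if the fingers press on a mount or its filter with more than 20 N (contact force between the fingers and blue_mount above 20 N or contact force between the fingers and amber_mount above 20 N or contact force between the fingers and clear_mount above 20 N).
It fails at once if a bystander is moved by more than 20 mm (distance of any of screwdriver, post, lens_case, jar, lens, lens_ring from where it was at the start of the episode above 0.02 m).
It also fails if it takes over 40 s, if anything falls off the work surface, if the arm or the gripper's body presses on something with over 40 N, if the wrist force passes 120 N, or if a joint passes its speed limit or range.

ROBOT

A 6-joint arm with a two-finger parallel gripper is mounted at the origin on the work surface. World frame = base frame: x ahead of the robot, y to its left, z up, the work surface at z = 0. Lengths are in m, angles in rad, forces in N, time in s.
With the tool pointing down it reaches from about 0.35 to 0.85 m from the base axis. Payload 8.1 kg.
Tool frame: the origin (TCP) lies at the centre of the arm's flange, where the gripper is bolted on; the fingertips stand 186 mm ahead of it and the grasp point (between the pads) lies 167 mm ahead of it (robot.nose_length is the distance from the TCP to the fingertips, in m); z points along the fingers, x is the direction in which the jaws open and shut, and the axes are right-handed (so a half turn about z gives the same grasp; the last joint's range is limited). The gripper opens to 93 mm and grips with 3 to 60 N. Pads are 15 mm wide; open, the fingers measure 128 mm over their backs; the gripper's body (75 mm by 188 mm) begins 65 mm behind the grasp point.
Start: joints at [1.191, 0.13, 1.488, -0, 1.523, -0.085], TCP at [0.174, 0.574, 0.405] pointing down, gripper open.
Joint ranges: [-2.96, 2.96], [-0.89, 2.26], [0.02, 2.5], [-1.34, 4.48], [0, 2.73], [-2.66, 2.66]. Speed limits (rad/s): [2.39, 2.39, 2.79, 3.14, 3.14, 3.14].

INTERFACE

Orientations are given as a rotation vector (axis times angle).
In Python, from plant import robot gives the robot as it stands.
- The arm moves only by the tool arm_command, never from a script. Its argument "motion" is a list of rows, each an object with "slide": the shift along the tool's x, y, z each as a share of 0.4 m, from -1 to 1, a list of three; "turn": the turn, a rotation vector about the tool's x, y, z each as a share of 0.5 rad, from -1 to 1, a list of three. A call has exactly 5 rows; each row shifts and turns the commanded pose from where the row before left it, along the tool's axes as they then stand; what a row does not reach is not made up. A row lasts 1/12 s, in which the tool goes at most 41.7 mm and 7.16 degrees, less where a joint would pass 70% of its speed; a pose out of reach is approached as far as the arm can. A call with a number of a shift or a turn outside -1 to 1 is refused whole. A call with a gripper value outside its range is refused whole. "gripper" is the opening in per cent of the stroke, from 0 (shut) to 100 (fully open), set as the call begins (left out, the last holds). The fingers move at their own pace and stop on an object; "grip_force" is the grip in N (left out, the last holds). Time passes only in rows, so rows that do not move let the fingers close, or fill a call up. It gives the time, the measured TCP pose, the force and the opening at its end, in the units of the state.
- robot.read_state(): the state, without advancing time (a new reading comes with each control period).
- robot.read_camera(name): name is "side" or "top"; returns a dict with "pixels" (400x640x3 uint8, blue, green, red), "intrinsics" (3x3 intrinsics, pixels), "T" (4x4, takes a point from camera to world coordinates). Camera axes: x right, y down, z forward; pixel columns grow to the right and rows downward; lengths in m; the calibration is good to about 2 mm. A picture is of the moment at which its call begins. There is no depth.
- robot.close_job(): hands the job in, once; it reports no verdict.
The state is a dict: "t": time; "q": joint angles; "dq": joint speeds; "joint_torque": joint torques, N m; "tool_pos": TCP position; "orientation": TCP orientation; "force": force on the tool from outside, world axes, zero at the start; "wrist_torque": the same for the moment, N m; "opening": finger opening in m.
Only numpy, scipy, OpenCV 4.12 (cv2) and the standard library are available. Lean on these libraries where they do the work, as an engineer would, in place of code of your own. Each camera call takes 0.05 s, during which the arm holds its last target.

## Working session

There is one attempt and no reset: what is moved stays moved. The work goes in short steps, Python scripts to look and compute and a tool call to move; the robot and the scene stay as the last step left them, time stands still between calls to the robot, and variables do not carry over. Pictures are saved under pics/ and viewed, and the job is handed in when it is done.

Besides the shell and the picture viewer there is one more tool, called as name([rows], argument=value, ...), one row to a line, values as JSON. arm_command: Moves the arm, as the interface text tells. Shift numbers are shares of 0.4 m and turn numbers shares of 0.5 rad, none past 1 either way. Its arguments: {"type":"object","properties":{"motion":{"type":"array","items":{"type":"object","properties":{"slide":{"type":"array","items":{"type":"number"}},"turn":{"type":"array","items":{"type":"number"}}}}},"gripper":{"type":"number"},"grip_force":{"type":"number"}},"required":["motion"]}

```bash
mkdir -p pics; ls
python3 - <<'E'
from plant import robot
import cv2,numpy as np
s=robot.read_state(); print(s)
for n in("side","top"):
    c=robot.read_camera(n); cv2.imwrite(f"pics/{n}0.png",c["pixels"]); np.savez(f"{n}0.npz",**{k:np.array(v) for k,v in c.items()}); print(n,c["intrinsics"],c["T"])
E
```

```text
pics
{'t': 0.0, 'q': array([ 1.19061811e+00,  1.31133379e-01,  1.48927247e+00, -8.67764694e-06,
        1.52302879e+00, -8.54009035e-02]), 'dq': array([ 1.19395747e-03, -5.88116621e-05, -6.97540275e-04,  3.06849952e-04,
       -6.79426176e-04, -9.28135914e-04]), 'joint_torque': array([-1.37097846e-03, -5.59851158e+01, -4.91765678e+01,  7.66840903e-02,
        3.52562999e-02, -8.09782296e-05]), 'tool_pos': array([0.17420889, 0.57390598, 0.40370749]), 'orientation': array([ 2.52280384e+00,  1.87054504e+00, -2.45481467e-03]), 'force': array([0.27725452, 0.07038802, 0.56498364]), 'wrist_torque': array([ 0.03323987, -0.00709645, -0.02757591]), 'opening': 0.09293656427281421}
side [[490.10542253   0.         325.4216568 ]
 [  0.         490.10542253 205.09776926]
 [  0.           0.           1.        ]] [[-0.99826639 -0.02681519  0.05239419  0.52176658]
 [-0.05573252  0.71686242 -0.69498357  0.9993636 ]
 [-0.01892331 -0.6966988  -0.71711414  1.11087705]
 [ 0.          0.          0.          1.        ]]
top [[474.63553852   0.         320.85805166]
 [  0.         474.63553852 205.78856821]
 [  0.           0.           1.        ]] [[-0.02621246 -0.99344531  0.11126243  0.40971844]
 [-0.99931672  0.028942    0.02298834 -0.0027722 ]
 [-0.02605782 -0.11058383 -0.99352514  1.53676669]
 [ 0.          0.          0.          1.        ]]
```

View pics/side0.png

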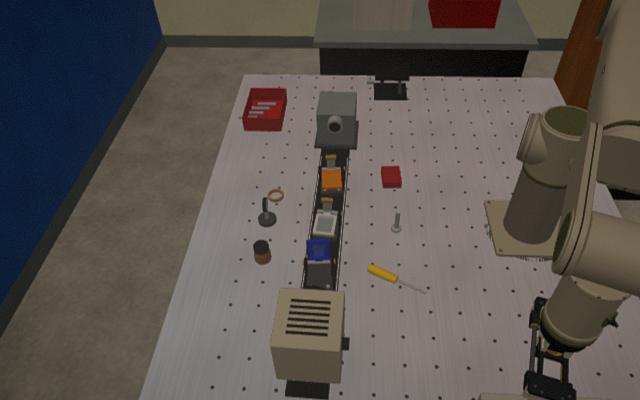

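View pics/top0.png

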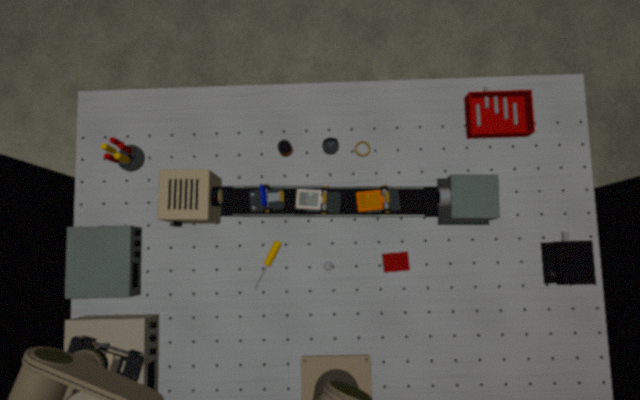

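Run:
```python
import cv2,numpy as np
s=np.load("side0.npz")["pixels"];t=np.load("top0.npz")["pixels"]
cv2.imwrite("pics/s1.png",cv2.resize(s[140:300,270:370],None,fx=3.7,fy=3.7,interpolation=2))
cv2.imwrite("pics/t1.png",cv2.resize(t[165:230,210:460],None,fx=3.2,fy=3.2,interpolation=2))
```

```text
(no output)
```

View pics/s1.png

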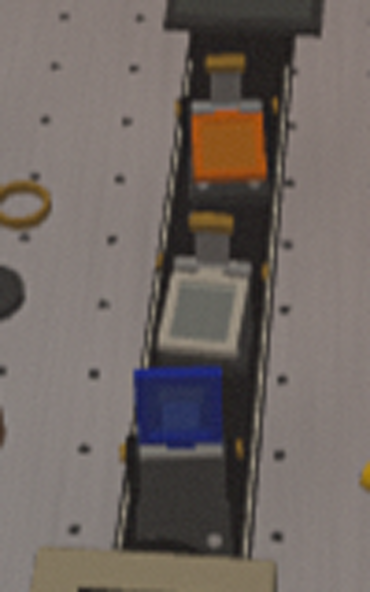

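View pics/t1.png

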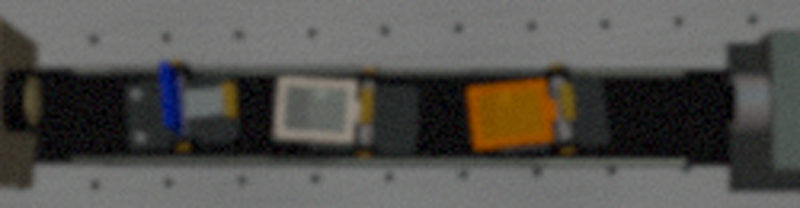

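```bash
cat > h.py <<'E'
import numpy as np,cv2
C={n:np.load(n+"0.npz") for n in("side","top")}
def ray(n,uv):
    c=C[n];d=np.linalg.inv(c["intrinsics"])@[uv[0],uv[1],1];T=c["T"];return T[:3,3],T[:3,:3]@d
def pl(n,uv,z):
    o,d=ray(n,uv);return (o+d*(z-o[2])/d[2]).round(4)
def tri(a,b):
    o,d=ray("side",a);p,e=ray("top",b)
    s=np.linalg.lstsq(np.c_[d,-e],p-o,rcond=None)[0];P=o+s[0]*d;Q=p+s[1]*e
    return ((P+Q)/2).round(4),np.linalg.norm(P-Q).round(4)
S=lambda x,y:((x+.5)/3.7-.5+270,(y+.5)/3.7-.5+140)
T=lambda x,y:((x+.5)/3.2-.5+210,(y+.5)/3.2-.5+165)
E
python3 - <<'E'
from h import *
print("rail top-view edges",[pl("top",T(*p),.01) for p in((60,70),(680,78),(60,158),(680,162))])
for n,a,b in(("blue",(178,65),(183,148)),("clear",(368,70),(365,152)),("amber",(558,70),(569,152))):
    A=pl("top",T(*a),.07);B=pl("top",T(*b),.07);print(n,"pin top",A,B,"mid",(A+B)/2,"yaw",np.arctan2(*(A-B)[[1,0]]),np.linalg.norm(A-B))
for n,a,b in(("blue",(124,450),(239,448)),("clear",(158,260),(266,270)),("amber",(179,107),(275,104))):
    A=pl("side",S(*a),.07);B=pl("side",S(*b),.07);print(n,"pin side",A,B,"mid",(A+B)/2)
print("tabs top z.125",pl("top",T(367,103),.125),pl("top",T(569,102),.125),"blue .07",pl("top",T(231,99),.075))
print("tri clear tab",tri(S(211,218),T(367,103)),"amber",tri(S(225,61),T(569,102)))
print("blue top edge tri",tri(S(135,370),T(165,64)),tri(S(222,368),T(173,134)))
print("side blue top edge",pl("side",S(135,370),.158),pl("side",S(222,368),.158))
for nm,c in C.items():
    hsv=cv2.cvtColor(c["pixels"],cv2.COLOR_BGR2HSV)
    for col,lo,hi in(("orange",(8,190,120),(20,255,255)),("blue",(112,150,60),(128,255,255))):
        m=cv2.inRange(hsv,lo,hi); m[:, :200]=0
        k,_=cv2.findContours(m,0,2);k=max(k,key=cv2.contourArea);r=cv2.minAreaRect(k)
        print(nm,col,cv2.contourArea(k),r, [pl(nm,p,.074).tolist() for p in cv2.boxPoints(r)] if col=="orange" else "")
E
```

```text
rail top-view edges [array([0.6528, 0.3331, 0.01  ]), array([ 0.6256, -0.2963,  0.01  ]), array([0.5625, 0.3335, 0.01  ]), array([ 0.5405, -0.292 ,  0.01  ])]
blue pin top [0.6447 0.2037 0.07  ] [0.5628 0.1999 0.07  ] mid [0.60375 0.2018  0.07   ] yaw 0.04636479442915227 0.08198810889391225
clear pin top [0.6341 0.0177 0.07  ] [0.5538 0.0228 0.07  ] mid [0.59395 0.02025 0.07   ] yaw -0.06342663971907873 0.08046179217491993
amber pin top [ 0.6286 -0.1671  0.07  ] [ 0.5482 -0.1744  0.07  ] mid [ 0.5884  -0.17075  0.07   ] yaw 0.09054774186085413 0.08073072525377191
blue pin side [0.6456 0.2014 0.07  ] [0.5628 0.1962 0.07  ] mid [0.6042 0.1988 0.07  ]
clear pin side [0.6351 0.0117 0.07  ] [0.5492 0.0193 0.07  ] mid [0.59215 0.0155  0.07   ]
amber pin side [ 0.6305 -0.171   0.07  ] [ 0.5479 -0.1777  0.07  ] mid [ 0.5892  -0.17435  0.07   ]
tabs top z.125 [0.5945 0.0187 0.125 ] [ 0.5899 -0.1699  0.125 ] blue .07 [0.6089 0.1517 0.075 ]
tri clear tab (array([0.593 , 0.0188, 0.1262]), np.float64(0.0027)) amber (array([ 0.5901, -0.1701,  0.1236]), np.float64(0.0001))
blue top edge tri (array([0.6323, 0.2028, 0.1613]), np.float64(0.0018)) (array([0.5704, 0.1965, 0.1584]), np.float64(0.0072))
side blue top edge [0.6336 0.1998 0.158 ] [0.574  0.1957 0.158 ]
side orange 297.0 ((331.5, 178.5), (17.0, 19.0), 90.0) [[0.617, -0.1601, 0.074], [0.5568, -0.1621, 0.074], [0.5542, -0.0843, 0.074], [0.6123, -0.0822, 0.074]]
side blue 410.5 ((318.0, 249.5), (21.0, 22.0), 90.0) 
top orange 424.0 ((369.95904541015625, 200.15184020996094), (18.98670196533203, 25.93875503540039), 83.2901611328125) [[0.6127, -0.0791, 0.074], [0.6198, -0.1592, 0.074], [0.5608, -0.1636, 0.074], [0.5537, -0.0839, 0.074]]
top blue 83.0 ((262.4573059082031, 194.61585998535156), (19.43595314025879, 5.632008075714111), 83.6598129272461)
```

arm_command([
  {"slide": [-0.045,0.0885,0],"turn": [0,0,0]},
  {"slide": [-0.045,0.0885,0],"turn": [0,0,0]},
  {"slide": [-0.045,0.0885,0],"turn": [0,0,0]},
  {"slide": [-0.045,0.0885,0],"turn": [0,0,0]},
  {"slide": [-0.045,0.0885,0],"turn": [0,0,0]},
], gripper=0, grip_force=5)

```text
t: 0.52
tool_pos: [0.3183, 0.4351, 0.4043]
orientation: [2.523, 1.872, -0.001]
force: [0.8, 0.4, 0.1]
opening: 0.0641
```

arm_command([
  {"slide": [-0.045,0.0885,0],"turn": [0,0,0]},
  {"slide": [-0.045,0.0885,0],"turn": [0,0,0]},
  {"slide": [-0.045,0.0885,0],"turn": [0,0,0]},
  {"slide": [-0.045,0.0885,0],"turn": [0,0,0]},
  {"slide": [-0.045,0.0885,0],"turn": [0,0,0]},
])

```text
t: 0.93
tool_pos: [0.4617, 0.2973, 0.4044]
orientation: [-2.523, -1.871, 0.001]
force: [0.5, 1.1, -0.6]
opening: 0.0306
```

arm_command([
  {"slide": [-0.045,0.0885,0],"turn": [0,0,0]},
  {"slide": [-0.045,0.0885,0],"turn": [0,0,0]},
  {"slide": [-0.045,0.0885,0],"turn": [0,0,0]},
  {"slide": [-0.045,0.0885,0],"turn": [0,0,0]},
  {"slide": [-0.045,0.0885,0],"turn": [0,0,0]},
])

```text
t: 1.35
tool_pos: [0.605, 0.1598, 0.4042]
orientation: [-2.523, -1.871, 0.001]
force: [1.0, 0.2, -0.6]
opening: 0.0008
```

arm_command([
  {"slide": [0,0,0],"turn": [0,0,0.24]},
  {"slide": [0,0,0],"turn": [0,0,0.24]},
  {"slide": [0,0,0],"turn": [0,0,0.24]},
  {"slide": [0,0,0],"turn": [0,0,0.24]},
  {"slide": [0,0,0],"turn": [0,0,0.24]},
])

```text
t: 1.77
tool_pos: [0.604, 0.1612, 0.4039]
orientation: [-2.967, -1.032, 0.002]
force: [0.0, -0.3, -0.5]
opening: 0.0003
```

arm_command([
  {"slide": [0,0,0],"turn": [0,0,0.24]},
  {"slide": [0,0,0],"turn": [0,0,0.24]},
  {"slide": [0,0,0],"turn": [0,0,0.24]},
  {"slide": [0,0,0],"turn": [0,0,0.24]},
  {"slide": [0,0,0],"turn": [0,0,0.24]},
])

```text
t: 2.18
tool_pos: [0.6038, 0.1615, 0.404]
orientation: [3.139, 0.11, -0.002]
force: [-0.2, 0.1, -0.7]
opening: 0.0004
```

```bash
cat > look.py <<'E'
import sys
from plant import robot
import cv2,numpy as np
from scipy.spatial.transform import Rotation as R
s=robot.read_state(); Rm=R.from_rotvec(s["orientation"]).as_matrix()
print(s["t"],s["tool_pos"].round(4),"x",Rm[:,0].round(3),"z",Rm[:,2].round(3),"F",s["force"].round(2),s["opening"])
if len(sys.argv)>1:
    a=robot.read_camera("side")["pixels"][130:310,220:420];b=robot.read_camera("top")["pixels"][150:250,200:460]
    a=cv2.resize(a,(444,400),interpolation=2);b=cv2.resize(b,(780,300),interpolation=2)
    cv2.imwrite(f"pics/{sys.argv[1]}_s.png",a);cv2.imwrite(f"pics/{sys.argv[1]}_t.png",b)
E
python3 look.py a
```

```text
2.1833 [0.6038 0.1615 0.404 ] x [ 0.998  0.07  -0.001] z [-0.001 -0.    -1.   ] F [-0.23  0.06 -0.71] 0.00037956044242944673
```

View pics/a_s.png

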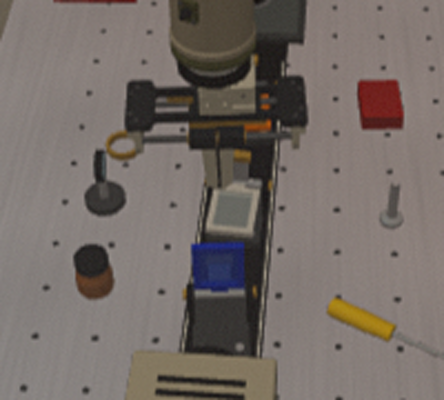

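arm_command([
  {"slide": [0,0,0.06],"turn": [0,0,0]},
  {"slide": [0,0,0.06],"turn": [0,0,0]},
  {"slide": [0,0,0.06],"turn": [0,0,0]},
  {"slide": [0,0,0.05],"turn": [0,0,0]},
  {"slide": [0,0,0.035],"turn": [0,0,0]},
])

```text
t: 2.7
tool_pos: [0.6031, 0.1613, 0.2958]
orientation: [3.139, 0.126, -0.005]
force: [0.8, -1.1, 0.3]
opening: 0.0007
```

```bash
python3 look.py b
```

```text
2.7 [0.6031 0.1613 0.2958] x [ 0.997  0.08  -0.003] z [-0.003 -0.001 -1.   ] F [ 0.8  -1.11  0.32] 0.0006674633637888493
```

View pics/b_s.png

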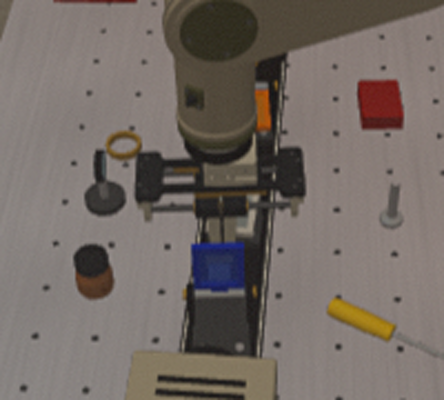

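View pics/b_t.png

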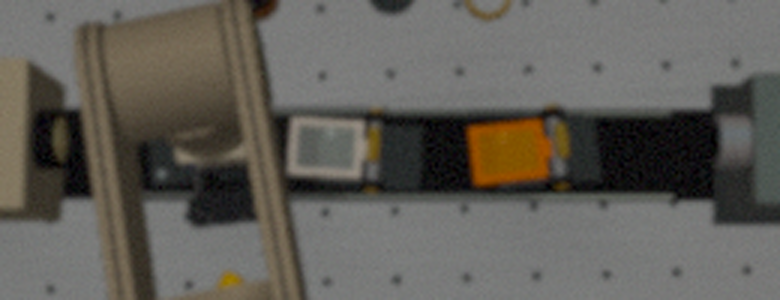

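arm_command([
  {"slide": [0,-0.02,0],"turn": [0,0,0]},
  {"slide": [0,-0.015,0],"turn": [0,0,0]},
  {"slide": [0,-0.01,0],"turn": [0,0,0]},
  {"slide": [0,-0.01,0],"turn": [0,0,0]},
  {"slide": [0,-0.01,0],"turn": [0,0,0]},
])

```text
t: 3.22
tool_pos: [0.6022, 0.1882, 0.3]
orientation: [-3.139, -0.121, -0.003]
force: [0.3, 0.0, 0.3]
opening: 0.0005
```

arm_command([
  {"slide": [0,-0.01,0],"turn": [0,0,0]},
  {"slide": [0,-0.01,0],"turn": [0,0,0]},
  {"slide": [0,-0.01,0],"turn": [0,0,0]},
  {"slide": [0,-0.01,0],"turn": [0,0,0]},
  {"slide": [0,-0.01,0],"turn": [0,0,0]},
])

```text
t: 3.63
tool_pos: [0.6004, 0.2077, 0.2986]
orientation: [3.139, 0.119, -0.001]
force: [-0.4, -1.0, -0.2]
opening: 0.0006
```

```bash
python3 look.py c
```

```text
3.6333 [0.6004 0.2077 0.2986] x [ 0.997  0.076 -0.   ] z [-0. -0. -1.] F [-0.42 -0.96 -0.19] 0.000636878776561752
```

View pics/c_s.png

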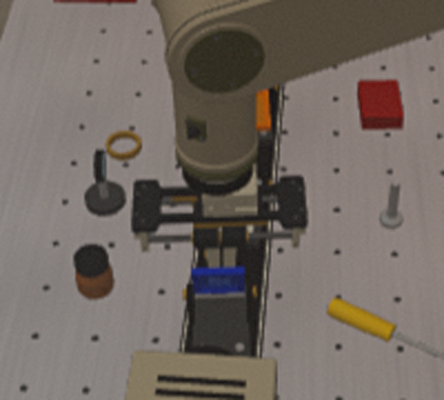

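The blue filter's top edge is down at row ~270 of the crop and the filter is tilting towards the lamp. The mount (pin ends near row 290) hasn't moved, so I'll keep pushing.

arm_command([
  {"slide": [0,-0.01,0],"turn": [0,0,0]},
  {"slide": [0,-0.01,0],"turn": [0,0,0]},
  {"slide": [0,-0.01,0],"turn": [0,0,0]},
  {"slide": [0,-0.01,0],"turn": [0,0,0]},
  {"slide": [0,-0.01,0],"turn": [0,0,0]},
])

```text
t: 4.15
tool_pos: [0.5989, 0.2278, 0.2988]
orientation: [-3.139, -0.119, -0.0]
force: [-0.3, -0.0, 0.9]
opening: 0.0005
```

arm_command([
  {"slide": [0,-0.01,0],"turn": [0,0,0]},
  {"slide": [0,-0.01,0],"turn": [0,0,0]},
  {"slide": [0,0,0],"turn": [0,0,0]},
  {"slide": [0,0,0],"turn": [0,0,0]},
  {"slide": [0,0,0],"turn": [0,0,0]},
])

```text
t: 4.57
tool_pos: [0.5983, 0.2353, 0.2987]
orientation: [3.139, 0.12, 0.0]
force: [1.0, -0.6, -0.1]
opening: 0.0008
```

```bash
python3 look.py d
```

```text
4.5667 [0.5983 0.2353 0.2987] x [0.997 0.076 0.   ] z [ 0. -0. -1.] F [ 1.   -0.64 -0.15] 0.0007761069095157605
```

View pics/d_s.png

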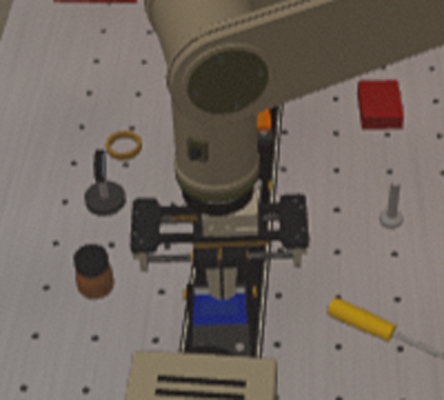

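arm_command([
  {"slide": [0,0,-0.04],"turn": [0,0,0]},
  {"slide": [0,0,-0.05],"turn": [0,0,0]},
  {"slide": [0,0,-0.06],"turn": [0,0,0]},
  {"slide": [0,0,-0.06],"turn": [0,0,0]},
  {"slide": [0,0,-0.05],"turn": [0,0,0]},
])

```text
t: 5.08
tool_pos: [0.5984, 0.235, 0.4047]
orientation: [-3.139, -0.119, -0.002]
force: [1.0, -0.3, 0.0]
opening: 0.0003
```

```bash
python3 look.py e
```

```text
5.0833 [0.5984 0.235  0.4047] x [0.997 0.076 0.001] z [ 0.001  0.    -1.   ] F [ 0.96 -0.34  0.05] 0.0003425222667035185
```

View pics/e_s.png

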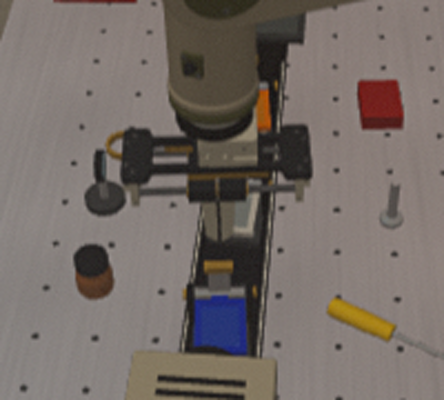

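Blue is lying down, with its tab up at crop pixel (218,266). The arm moves over to the amber filter next.

arm_command([
  {"slide": [-0.01,0.0895,0],"turn": [0,0,0]},
  {"slide": [-0.01,0.0895,0],"turn": [0,0,0]},
  {"slide": [-0.01,0.0895,0],"turn": [0,0,0]},
  {"slide": [-0.01,0.0895,0],"turn": [0,0,0]},
  {"slide": [-0.01,0.0895,0],"turn": [0,0,0]},
])

```text
t: 5.6
tool_pos: [0.5914, 0.0537, 0.4015]
orientation: [3.139, 0.12, -0.002]
force: [0.3, 0.9, 0.6]
opening: 0.0004
```

arm_command([
  {"slide": [-0.01,0.0895,0],"turn": [0,0,0]},
  {"slide": [-0.01,0.0895,0],"turn": [0,0,0]},
  {"slide": [-0.01,0.0895,0],"turn": [0,0,0]},
  {"slide": [-0.01,0.0895,0],"turn": [0,0,0]},
  {"slide": [-0.01,0.0895,0],"turn": [0,0,0]},
])

```text
t: 6.02
tool_pos: [0.585, -0.1265, 0.4016]
orientation: [-3.139, -0.119, 0.002]
force: [0.3, -0.1, 0.8]
opening: 0.0004
```

```bash
python3 look.py f
```

```text
6.0167 [ 0.585  -0.1265  0.4016] x [ 0.997  0.076 -0.001] z [-0.001  0.    -1.   ] F [ 0.26 -0.1   0.76] 0.00038571407733065463
```

View pics/f_s.png

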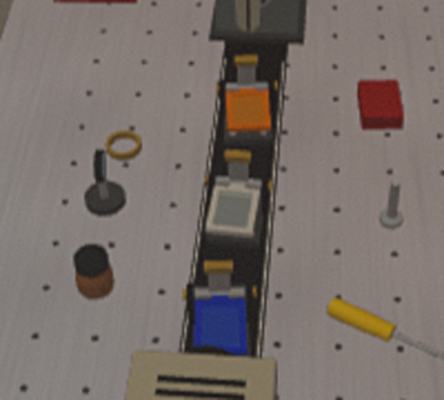

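View pics/f_t.png

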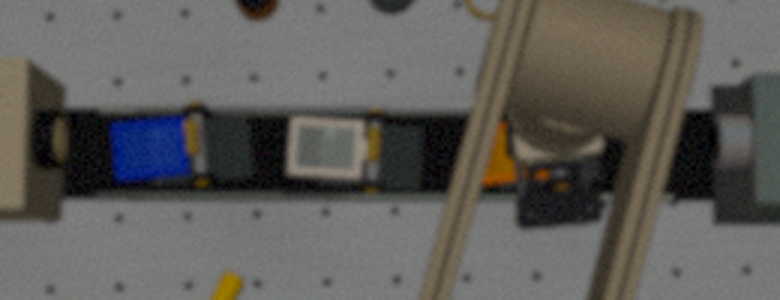

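Blue and clear are both flat, and no mount has shifted. I'll lower to about 106 mm tip height on the lamp side of the amber tab.

arm_command([
  {"slide": [0,0,0.06],"turn": [0,0,0]},
  {"slide": [0,0,0.06],"turn": [0,0,0]},
  {"slide": [0,0,0.06],"turn": [0,0,0]},
  {"slide": [0,0,0.055],"turn": [0,0,0]},
  {"slide": [0,0,0.035],"turn": [0,0,0]},
])

```text
t: 6.53
tool_pos: [0.5845, -0.1239, 0.2909]
orientation: [-3.138, -0.12, 0.006]
force: [-0.6, -0.2, -0.0]
opening: 0.0006
```

arm_command([
  {"slide": [0,0.02,0],"turn": [0,0,0]},
  {"slide": [0,0.015,0],"turn": [0,0,0]},
  {"slide": [0,0.01,0],"turn": [0,0,0]},
  {"slide": [0,0.01,0],"turn": [0,0,0]},
  {"slide": [0,0.01,0],"turn": [0,0,0]},
])

```text
t: 6.95
tool_pos: [0.5883, -0.1515, 0.2966]
orientation: [3.138, 0.119, 0.004]
force: [0.1, 0.1, -0.2]
opening: 0.0003
```

```bash
python3 look.py g
```

```text
6.95 [ 0.5883 -0.1515  0.2966] x [0.997 0.075 0.003] z [ 0.003 -0.001 -1.   ] F [ 0.09  0.11 -0.23] 0.0003328487659997634
```

View pics/g_s.png

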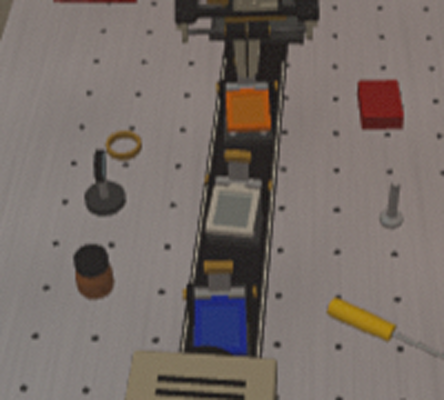

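arm_command([
  {"slide": [0,0.01,0.01],"turn": [0,0,0]},
  {"slide": [0,0.01,0.01],"turn": [0,0,0]},
  {"slide": [0,0.01,0],"turn": [0,0,0]},
  {"slide": [0,0.01,0],"turn": [0,0,0]},
  {"slide": [0,0.01,0],"turn": [0,0,0]},
])

```text
t: 7.47
tool_pos: [0.589, -0.1709, 0.2863]
orientation: [-3.139, -0.119, 0.001]
force: [-0.0, 0.9, -0.0]
opening: 0.0007
```

arm_command([
  {"slide": [0,0.01,0],"turn": [0,0,0]},
  {"slide": [0,0.01,0],"turn": [0,0,0]},
  {"slide": [0,0.01,0],"turn": [0,0,0]},
  {"slide": [0,0.01,0],"turn": [0,0,0]},
  {"slide": [0,0,0],"turn": [0,0,0]},
])

```text
t: 7.88
tool_pos: [0.5904, -0.1874, 0.2868]
orientation: [3.139, 0.118, 0.0]
force: [-0.7, -0.6, -0.2]
opening: 0.0004
```

```bash
python3 look.py h
```

```text
7.8833 [ 0.5904 -0.1874  0.2868] x [0.997 0.075 0.   ] z [ 0.    -0.001 -1.   ] F [-0.71 -0.64 -0.2 ] 0.00043692741106433674
```

View pics/h_s.png

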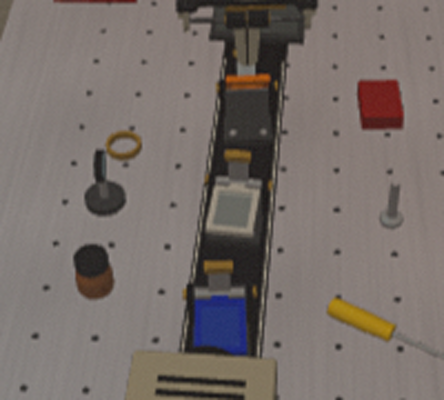

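The amber filter is seen edge-on at crop pixel (248,82), so it's about 45° up. It needs a little more push.

arm_command([
  {"slide": [0,0.01,0],"turn": [0,0,0]},
  {"slide": [0,0.01,0],"turn": [0,0,0]},
  {"slide": [0,0.01,0],"turn": [0,0,0]},
  {"slide": [0,0,0],"turn": [0,0,0]},
  {"slide": [0,0,0],"turn": [0,0,0]},
])

```text
t: 8.4
tool_pos: [0.5913, -0.1989, 0.2868]
orientation: [3.139, 0.119, 0.0]
force: [0.5, -0.0, 0.0]
opening: 0.0004
```

```bash
python3 look.py i
```

```text
8.4 [ 0.5913 -0.1989  0.2868] x [0.997 0.075 0.   ] z [ 0. -0. -1.] F [ 0.47 -0.01  0.03] 0.00042396588846434387
```

View pics/i_s.png

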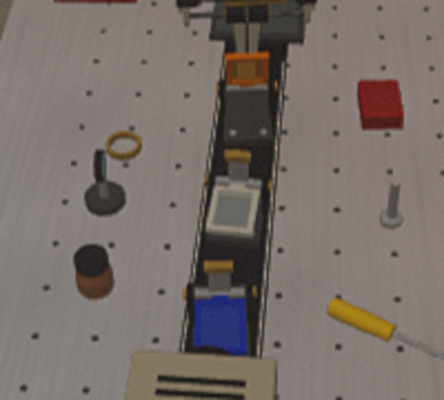

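Run:
```python
from h import *
c=C["side"];Ti=np.linalg.inv(c["T"])
def pr(p):
    q=c["intrinsics"]@(Ti@np.r_[p,1])[:3];u=q[:2]/q[2];return ((u-[220,130])*2.22).round(1)
h=np.array([.589,-.172,.07])
for th in(0.8,1,1.2,1.4,1.571):
    print(th,[pr(h+r*np.array([0,np.cos(th),np.sin(th)])) for r in(.028,.088)])
```

```text
0.8 [array([245.6,  84.3]), array([243.8,  80.9])]
1 [array([245.8,  80.4]), array([244.2,  68.2])]
1.2 [array([245.9,  76.7]), array([244.7,  56.2])]
1.4 [array([246.1,  73.4]), array([245.3,  45.6])]
1.571 [array([246.3,  71. ]), array([245.8,  37.9])]
```

```bash
python3 look.py j
```

```text
8.5 [ 0.5912 -0.1986  0.2867] x [ 0.997  0.076 -0.   ] z [-0.  0. -1.] F [-0.81 -0.11  0.07] 0.0003998824049366891
```

View pics/j_s.png

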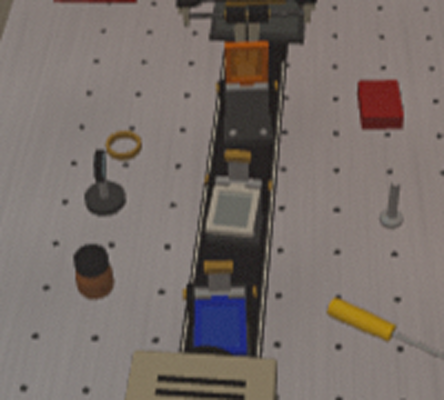

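The filter was still dropping in the last picture. Its top edge is now at row ~41, close to upright, so I'll lift clear.

arm_command([
  {"slide": [0,0,0],"turn": [0,0,0]},
  {"slide": [0,0,0],"turn": [0,0,0]},
  {"slide": [0,0,-0.03],"turn": [0,0,0]},
  {"slide": [0,0,-0.05],"turn": [0,0,0]},
  {"slide": [0,0,-0.06],"turn": [0,0,0]},
])

```text
t: 9.02
tool_pos: [0.5907, -0.1982, 0.3424]
orientation: [-3.138, -0.119, 0.005]
force: [0.8, -0.3, 0.7]
opening: 0.0003
```

arm_command([
  {"slide": [0,0,-0.08],"turn": [0,0,0]},
  {"slide": [0,0,-0.09],"turn": [0,0,0]},
  {"slide": [-0.09,0,0],"turn": [0,0,0]},
  {"slide": [-0.09,0,0],"turn": [0,0,0]},
  {"slide": [-0.09,0,0],"turn": [0,0,0]},
])

```text
t: 9.43
tool_pos: [0.4828, -0.2066, 0.4127]
orientation: [3.138, 0.121, 0.004]
force: [0.3, -0.6, 0.3]
opening: 0.0004
```

arm_command([
  {"slide": [-0.09,0,0],"turn": [0,0,0]},
  {"slide": [-0.09,0,0],"turn": [0,0,0]},
  {"slide": [0,0,0],"turn": [0,0,0]},
  {"slide": [0,0,0],"turn": [0,0,0]},
  {"slide": [0,0,0],"turn": [0,0,0]},
])

```text
t: 9.85
tool_pos: [0.412, -0.2123, 0.4121]
orientation: [3.138, 0.118, 0.003]
force: [0.2, 0.5, -0.6]
opening: 0.0001
```

```bash
python3 look.py k
```

```text
9.85 [ 0.412  -0.2123  0.4121] x [0.997 0.075 0.002] z [ 0.002 -0.001 -1.   ] F [ 0.19  0.51 -0.6 ] 8.081654598418163e-05
```

View pics/k_s.png

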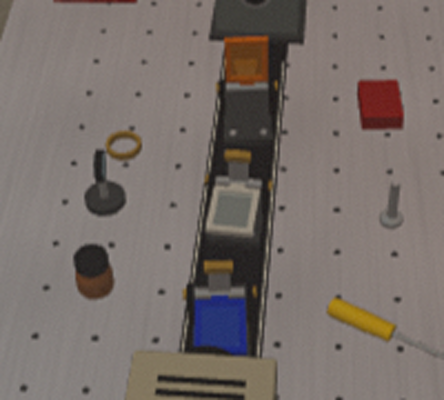

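View pics/k_t.png

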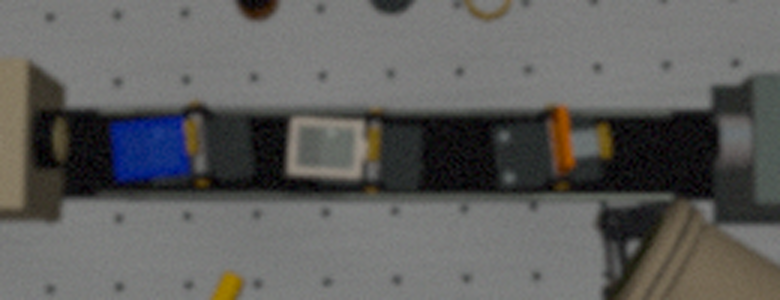

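```bash
python3 -c "
from plant import robot
robot.close_job()"
```

```text
the job is handed in; nothing more can be done
```

The job is handed in: the blue filter was pushed down first, then the amber filter was pushed up by its tab. It used about 10 of the 40 s, and I don't have the verdict, since handing in reports none.

- **Pushes:** I used the closed fingertips at about 4 mm per step. The tool force readings I saw stayed around 1 N.
- **Amber filter:** in the last pictures its top edge is at row ~37 in the side view, against 37.9 computed for fully upright.
- **Blue and clear filters:** both lie flat with their tabs up.
- **Mounts and other objects:** amber's pin matches its starting position to about half a pixel (roughly 1–2 mm). By eye the other mounts and the loose objects look unmoved, but I didn't measure each one.
- **Arm:** it stands clear of everything beside the rail.

One side picture, taken just after the amber push, showed the filter at about 1.25 rad. It was still dropping to its stop, and later pictures showed it upright. No check failed.

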